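# Slide the flat grater home into its storage slot

### The arm

A 6-joint arm with a two-finger parallel gripper is mounted at the origin on the work surface. World frame = base frame: x ahead of the robot, y to its left, z up, the work surface at z = 0. Lengths are in m, angles in degrees, forces in N, time in s.
With the tool pointing down it reaches from about 0.3 to 0.75 m from the base axis. Payload 8.5 kg.
Tool frame: the origin (TCP) lies midway between the tips of the shut fingers; the grasp point (between the pads) lies 19 mm behind it; z points along the fingers, y is the line along which they close (so a half turn about z gives the same grasp; the last joint's range is limited). The gripper opens to 85 mm and grips with 20 to 120 N. Pads are 22 mm wide; open, the fingers measure 114 mm over their backs; the gripper's body (76 mm by 85 mm) begins 54 mm behind the grasp point. The pads swing forward as they close: fully open they stand 13 mm farther back than shut.
Start: joints at [51.434, 21.807, 74.336, -0, 83.858, -12.336], TCP at [0.243, 0.493, 0.231] pointing down, gripper open.
Joint ranges: [-178.18, 178.18], [-50.72, 133.34], [12.68, 142.11], [-81.47, 261.47], [9.98, 163.14], [-165.26, 165.26]. Speed limits (degrees/s): [136.94, 136.94, 180, 180, 180, 180].

### API

Orientations are given as a 3x3 rotation matrix whose columns are the frame's x, y, z axes.
In Python, from rig import env gives the robot as it stands. The module is installed in compiled form; this text tells all that it offers.
- The arm moves only by the tool jog_arm, never from a script. Its argument "targets" is a list of rows, each a list of 6 numbers: the shift along the tool's x, y, z in cm, then the turn, a rotation vector about the tool's x, y, z in degrees. A call has 1 to 8 rows; each row is the pose to reach, as a shift and turn from the pose commanded when the call began, along the tool's axes at that moment; what a row does not reach only later rows make up. A row lasts 1/12 s, in which the tool goes at most 41.7 mm and 7.16 degrees, less where a joint would pass 70% of its speed; a pose out of reach is approached as far as the arm can. A call with a gripper value outside its range is refused whole. "hand" is the opening, from 0 (shut) to 1 (fully open), set as the call begins (left out, the last holds). The fingers move at their own pace and stop on an object; "newtons" is the grip in N (left out, the last holds). Time passes only in rows, so rows that repeat a pose let the fingers close. It gives the time, the measured TCP pose, the force, the opening and the grip force at its end, in the units of the state.
- env.observe(): the state, without advancing time (a new reading comes with each control period).
- env.get_image(name): name is "scene" or "top" or "wrist"; returns a dict with "frame" (400x640x3 uint8, red, green, blue), "depth" (400x640 float32, m along the optical axis (not along the pixel's ray), 0 where there is no reading), "fovy" (degrees; the focal length in pixels is half the picture's height over the tangent of half this angle, whatever the lens; pixels are square), "cx", "cy" (the principal point, pixels), "cam_to_world" (4x4, takes a point from camera to world coordinates). Camera axes: x right, y down, z forward; pixel columns grow to the right and rows downward; lengths in m; the calibration is good to about 2 mm. A picture is of the moment at which its call begins.
- env.close_job(): hands the job in; it is judged then, once.
Trained networks look in the newest picture that a camera, given by its name, has taken for a name from the list of things; names that differ only in an ending like _2 or _b are one class to them, and where a whole thing is asked for, a point or a joint stands for the part that bears it (a point fixed in the world has none). Each returns a list of dicts, best first, with "score" (0 to 1); they miss things now and then, are a little off and sometimes report something else, mostly with a low value. They report only what shows in the picture. A call takes as long as a camera call. They do not tell look-alikes from the thing itself.
- env.regions_of(camera, target): "pixels" (400x640 bool, what is visible of it) and "point" ([row, column] in pixels, amid what is visible of it).
The state is a dict: "time_s": time; "q": joint angles; "qvel": joint speeds; "joint_efforts": joint torques, N m; "position": TCP position; "tool_rot": TCP orientation; "ft_force": force on the tool from outside, world axes, zero at the start; "wrist_torque": the same for the moment, N m; "grip_width": finger opening in m; "gripper_force": force on a finger pad.
Only numpy, scipy, OpenCV 4.12 (cv2) and the standard library are available. Lean on these libraries where they do the work, as an engineer would, in place of code of your own. Each camera call takes 0.05 s, during which the arm holds its last target. There are 200 camera calls.

### The job

The flat grater has been left lying on the worktop: slide it, one short end first, into the wide slot at the foot of the wooden storage block until it is fully home against the back of the slot, and leave it lying there. Do not disturb the pot, the measuring cup, the pestle or the spoon rest.

Things in the scene. Friction and masses are not known exactly. Their poses are not given: they have to be found in the camera images.
- grater: Flat kitchen grater: loose wooden board 180 mm long (its x), 130 mm wide (its y), 18 mm thick (its z), about 0.3 kg, lying flat, with a punched steel plate on its upper face (teeth 2 mm high). Too wide to grip across, so it is pushed. Origin: centre of the underside, at worktop height. Both short ends are alike; either may go in first.
- dock: Wooden block fixed to the worktop, 145 (x) by 190 (y) by 56 mm high. Slot at its foot, 142 mm wide, 26 high, 125 deep, floor = worktop, open to -x: mouth at x = -70 mm, back at x = +55 mm. Cheeks 26 mm high flare from the mouth to x = -100 mm, there 168 mm apart. Origin: on the worktop, mid-width of the slot. Fully home, the grater's centre is at x = -35 mm and 55 mm of it stick out.
- pot: Blue enamel pot, empty, rim radius 85 mm, 100 mm high, loose, standing to the left. Origin: centre of the underside.
- cup: Yellow plastic measuring cup with a handle, radius 36 mm, 70 mm high, loose, standing to the right of the storage block. Origin: centre of the underside.
- pestle: Wooden pestle, 180 mm long (along its y), 46 mm thick, loose, lying on the far side of the worktop. Origin: under its middle.
- spoon_rest: White ceramic spoon rest, a dish of radius 50 mm and 18 mm high with a flat tail reaching to 113 mm along its y, loose, on the near right. Origin: centre of the dish's underside.
Mind the look-alikes: they are no part of the job. Leave any green or red look-alike of the grater alone.

How it is judged:
By the outcome, as a careful person would: the job done as asked, in the order asked, and still so for the second after the job is handed in, with the robot touching nothing.
It also fails if it takes over 72 s, if anything falls off the work surface, if the arm or the gripper's body presses on something with over 40 N, if the wrist force passes 120 N, or if a joint passes its speed limit or range.

## Working session

There is one attempt and no reset: what is moved stays moved. The work goes in short steps, Python scripts to look and compute and a tool call to move; the robot and the scene stay as the last step left them, time stands still between calls to the robot, and variables do not carry over. Pictures are saved under pics/ and viewed, at most 10 in all, crops included, and the job is handed in when it is done.

Besides the shell and the picture viewer there is one more tool, called after "Emit:" by a JSON object that holds its "fn" and its "kwargs", one argument or row to a line. jog_arm: Moves the arm, as the interface text tells. Its arguments: {"type":"object","properties":{"targets":{"type":"array","items":{"type":"array","items":{"type":"number"}}},"hand":{"type":"number"},"newtons":{"type":"number"}},"required":["targets"]}

```bash
mkdir -p pics; cat > h.py <<'E'
from rig import env
import numpy as np, cv2
def grab(n):
    d=env.get_image(n); d['f']=d['frame'].shape[0]/2/np.tan(np.radians(d['fovy']/2)); return d
def world(d,r,c,z=None):
    """pixel -> world, by depth or on plane height z"""
    r=np.asarray(r,float); c=np.asarray(c,float); T=d['cam_to_world']
    ray=np.stack([(c-d['cx'])/d['f'],(r-d['cy'])/d['f'],np.ones_like(r)],-1)
    if z is None: return (ray*d['depth'][r.astype(int),c.astype(int)][...,None])@T[:3,:3].T+T[:3,3]
    w=ray@T[:3,:3].T; return T[:3,3]+w*((z-T[2,3])/w[...,2])[...,None]
def save(n,im): cv2.imwrite(f'pics/{n}.png',cv2.cvtColor(im,cv2.COLOR_RGB2BGR))
E
python3 - <<'E'
from h import *
for n in ('top','scene'):
    d=grab(n); save(n+'0',d['frame']); print(n,d['fovy'],d['cam_to_world'].round(3).tolist())
    for t in ('grater','dock','pot','cup','pestle','spoon_rest'):
        for r in env.regions_of(n,t):
            p=np.argwhere(r['pixels']); w=world(d,p[:,0],p[:,1]); 
            print(t,round(r['score'],2),np.round(r['point']),len(p),np.median(w,0).round(3),np.percentile(w,[2,98],axis=0).round(3).tolist())
s=env.observe();print(s['time_s'],s['tool_rot'])
E
```

```text
top 42.989570422632525 [[0.004, -0.981, 0.193, 0.235], [-1.0, -0.006, -0.012, 0.085], [0.013, -0.193, -0.981, 1.535], [0.0, 0.0, 0.0, 1.0]]
grater 0.77 [186. 286.] 2464 [0.562 0.175 0.017] [[0.496, 0.09, 0.009], [0.628, 0.262, 0.025]]
grater 0.7 [119. 408.] 2316 [ 0.8   -0.213  0.016] [[0.736, -0.302, 0.003], [0.87, -0.127, 0.023]]
grater 0.63 [294. 231.] 2731 [0.248 0.334 0.017] [[0.168, 0.243, 0.01], [0.329, 0.424, 0.024]]
dock 0.98 [210. 418.] 3416 [ 0.505 -0.217  0.053] [[0.407, -0.297, -0.002], [0.602, -0.13, 0.061]]
pot 0.73 [210. 144.] 3506 [0.495 0.597 0.009] [[0.408, 0.492, -0.003], [0.571, 0.674, 0.101]]
cup 0.78 [156. 482.] 698 [ 0.671 -0.432  0.027] [[0.629, -0.465, -0.004], [0.698, -0.369, 0.07]]
pestle 0.83 [129. 330.] 516 [0.755 0.037 0.031] [[0.742, -0.035, 0.015], [0.776, 0.132, 0.049]]
spoon_rest 0.81 [279. 468.] 1049 [ 0.301 -0.374  0.007] [[0.253, -0.422, -0.003], [0.341, -0.274, 0.021]]
scene 51.86342811783322 [[-0.81, 0.375, -0.451, 1.107], [0.586, 0.492, -0.644, 0.866], [-0.02, -0.786, -0.618, 0.806], [0.0, 0.0, 0.0, 1.0]]
grater 0.92 [232. 341.] 2088 [0.573 0.
[... 385 characters left out ...]
0.196  0.054] [[0.413, -0.291, 0.003], [0.612, -0.125, 0.059]]
pot 0.92 [301. 476.] 6381 [0.473 0.581 0.049] [[0.409, 0.498, 0.003], [0.576, 0.673, 0.101]]
pot 0.17 [150. 221.] 469 [ 0.671 -0.41   0.048] [[0.634, -0.47, 0.003], [0.702, -0.37, 0.07]]
cup 0.69 [147. 220.] 467 [ 0.671 -0.41   0.048] [[0.634, -0.47, 0.004], [0.702, -0.37, 0.07]]
pestle 0.65 [228. 256.] 635 [0.766 0.042 0.031] [[0.746, -0.035, 0.009], [0.787, 0.135, 0.049]]
spoon_rest 0.56 [129. 310.] 316 [ 0.303 -0.377  0.009] [[0.256, -0.426, 0.001], [0.343, -0.271, 0.02]]
0.7 [[-8.97028397e-01  4.41972913e-01 -4.55731055e-06]
 [ 4.41972913e-01  8.97028396e-01  1.68906511e-05]
 [ 1.15532472e-05  1.31371858e-05 -1.00000000e+00]]
```

View pics/top0.png

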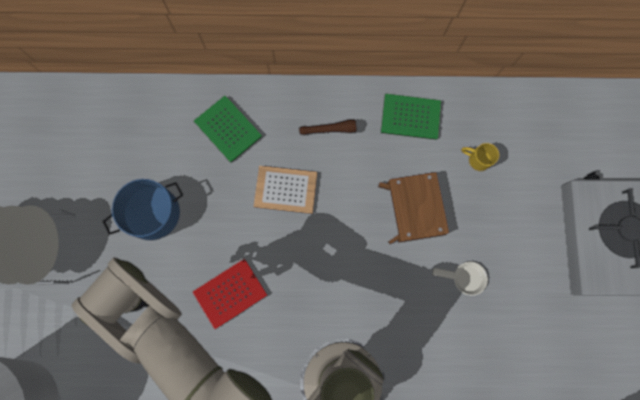

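View pics/scene0.png

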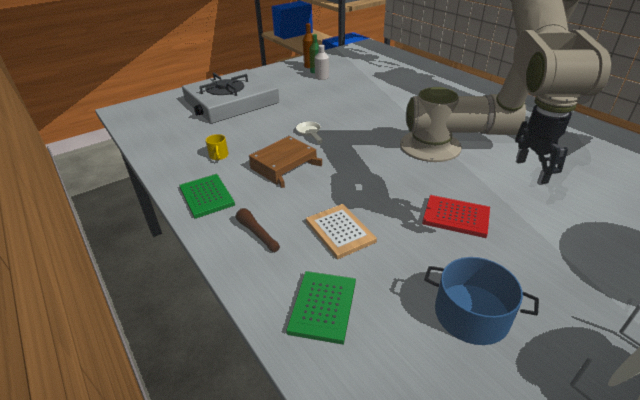

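The top view shows four grater-like boards: green at (228,128), green at (411,116), red at (230,293), and a wooden one with a steel plate at (286,190). The wooden one fits the description because it isn't green or red. The dock is at (418,207), and its flared cheeks point left in the image (world +y).

```bash
cat >> h.py <<'E'
def rect(xy):
    (c,s,a)=cv2.minAreaRect((np.asarray(xy)*1000).astype(np.float32))
    if s[0]<s[1]: s=s[::-1]; a+=90
    return np.round(c,1),np.round(s,1),round((a+90)%180-90,2)   # mm, mm, long-axis deg
def segs(d,n):
    out={}
    for t in ('grater','dock'):
        for r in env.regions_of(n,t):
            p=np.argwhere(cv2.erode(r['pixels'].astype(np.uint8),np.ones((2,2)))>0)
            w=world(d,p[:,0],p[:,1]); m=np.median(w,0)
            near=(0.562,0.175) if t=='grater' else (0.51,-0.21)
            if np.hypot(*(m[:2]-near))<.06: out[t]=(p,w)
    return out
E
python3 - <<'E'
from h import *
for n in ('top','scene'):
    d=grab(n); o=segs(d,n)
    p,w=o['grater']; print(n,'grater by depth z>.012',rect(w[w[:,2]>.012,:2]), 'plane',rect(world(d,p[:,0],p[:,1],.018)[w[:,2]>.012,:2]),'z',np.median(w[:,2]))
    p,w=o['dock']; k=w[:,2]>.048; print('dock top',rect(w[k,:2]),'plane',rect(world(d,p[k,0],p[k,1],.056)[:,:2]),'z',np.median(w[k,2]))
    k=(w[:,2]>.018)&(w[:,2]<.032)&(w[:,1]>-.16);print('cheek pts',w[k][:, :2].round(3)[::6].tolist())
    if n=='top':
        f=d['frame']; save('crop',cv2.resize(f[60:330,190:510],None,fx=2.2,fy=2.2,interpolation=cv2.INTER_CUBIC))
E
```

```text
top grater by depth z>.012 (array([435.8, 176.2]), array([400.9, 186.8]), -0.53) plane (array([562.2, 176.3]), array([179. , 128.9]), 83.55) z 0.016537649643600272
dock top (array([439.5, -88. ]), array([490.3, 216.8]), -63.97) plane (array([ 505.8, -219.2]), array([188.9, 151.8]), 8.82) z 0.05393267452026995
cheek pts [[0.584, -0.115], [0.58, -0.118], [0.58, -0.136], [0.576, -0.123], [0.574, -0.115], [0.575, -0.133], [0.57, -0.129], [0.567, -0.138], [0.411, -0.159], [0.405, -0.147], [0.399, -0.141]]
scene grater by depth z>.012 (array([769.9, 501.8]), array([974.6, 185.3]), 57.99) plane (array([568.6, 180.1]), array([183.1, 131.9]), 85.08) z 0.01869029227765795
dock top (array([826.1, 247.1]), array([1340.7,  221.9]), 56.21) plane (array([ 514.5, -204. ]), array([192.1, 176.1]), 8.62) z 0.05574733860464637
cheek pts [[0.415, -0.157], [0.41, -0.146], [0.411, -0.145], [0.411, -0.144], [0.494, -0.159], [0.523, -0.152], [0.548, -0.149], [0.566, -0.145], [0.591, -0.149], [0.593, -0.154], [0.579, -0.138], [0.591, -0.138], [0.595, -0.145], [0.581, -0.121], [0.588, -0.117], [0.582, -0.115]]
```

View pics/crop.png

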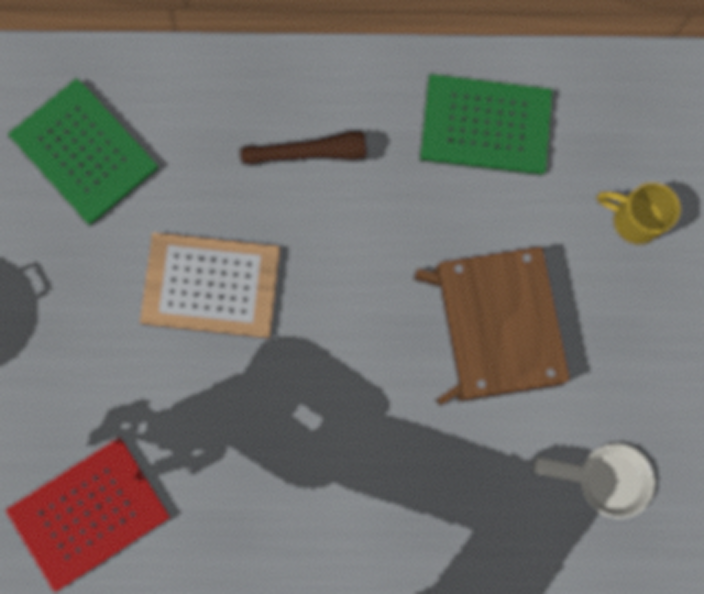

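The crop confirms it: the natural wooden board with the white steel plate at crop (211,285) is the grater. The dock's mouth faces left, with cheeks at (428,277) and (449,397). Next I'll move above the far side of the grater and measure with the wrist camera.

```bash
cat >> h.py <<'E'
from scipy.spatial.transform import Rotation as Ro
def row(x,y,z,yaw):
    "row for jog_arm to reach TCP x,y,z (m), tool down, tool y axis at yaw deg (mod 180 is up to caller)"
    s=env.observe(); R=np.array(s['tool_rot']); a=np.radians(yaw)
    G=np.array([[-np.sin(a)*-1*-1,np.cos(a),0],[np.cos(a),np.sin(a),0],[0,0,-1]]).astype(float)
    G[:,0]=np.cross(G[:,1],G[:,2])
    return np.r_[100*R.T@(np.array([x,y,z])-s['position']),Ro.from_matrix(R.T@G).as_rotvec(degrees=True)].round(2).tolist()
E
python3 - <<'E'
from h import *
print(row(.66,.18,.23,84.5))
E
```

```text
[-51.25, -9.68, 0.13, -0.0, -0.0, -20.73]
```

Emit:
{"fn": "jog_arm", "kwargs": {
  "targets": [
    [-51.2,-9.7,0,0,0,-20.7],
    [-51.2,-9.7,0,0,0,-20.7],
    [-51.2,-9.7,0,0,0,-20.7],
    [-51.2,-9.7,0,0,0,-20.7],
    [-51.2,-9.7,0,0,0,-20.7],
    [-51.2,-9.7,0,0,0,-20.7],
    [-51.2,-9.7,0,0,0,-20.7],
    [-51.2,-9.7,0,0,0,-20.7]
  ],
  "hand": 1
}}

```text
time_s: 1.67
position: [0.5014, 0.2987, 0.2315]
tool_rot: [[-0.995, 0.096, 0.0], [0.096, 0.995, 0.0], [-0.0, 0.0, -1.0]]
ft_force: [0.7, 0.5, 0.7]
grip_width: 0.0855
gripper_force: 0.0
```

```bash
python3 - <<'E'
from h import *
print(env.observe()['position'],row(.66,.18,.23,84.5))
E
```

```text
[0.50143847 0.29870229 0.23146357] [-16.93, -10.29, 0.15, 0.01, 0.01, -0.04]
```

Emit:
{"fn": "jog_arm", "kwargs": {
  "targets": [
    [-16.5,-10.0,0,0,0,0],
    [-16.5,-10.0,0,0,0,0],
    [-16.5,-10.0,0,0,0,0],
    [-16.5,-10.0,0,0,0,0],
    [-16.5,-10.0,0,0,0,0],
    [-16.5,-10.0,0,0,0,0],
    [-16.5,-10.0,0,0,0,0],
    [-16.5,-10.0,0,0,0,0]
  ]
}}

```text
time_s: 2.33
position: [0.6542, 0.1852, 0.2312]
tool_rot: [[-0.995, 0.096, -0.001], [0.096, 0.995, 0.0], [0.001, 0.0, -1.0]]
ft_force: [-0.1, -0.0, 0.5]
grip_width: 0.0854
gripper_force: 0.0
```

```bash
python3 - <<'E'
from h import *
print(env.observe()['position'],row(.66,.18,.23,84.5))
d=grab('wrist'); save('w1',d['frame']); print(d['fovy'],d['cam_to_world'].round(3).tolist())
for n in('wrist','top'):
  if n=='top': d=grab(n)
  o=segs(d,n)
  for t,z in(('grater',.018),('dock',.056)):
    if t in o:
      p,w=o[t]; k=w[:,2]>z-.006; print(n,t,k.sum(),'plane',rect(world(d,p[k,0],p[k,1],z)[:,:2]),'z',np.median(w[k,2]))
E
```

```text
[0.65418957 0.18524036 0.23121718] [-0.63, -0.47, 0.12, 0.01, -0.03, -0.02]
63.192102725688464 [[0.094, 0.944, 0.315, 0.574], [0.996, -0.09, -0.029, 0.194], [0.0, 0.317, -0.949, 0.374], [0.0, 0.0, 0.0, 1.0]]
wrist grater 22824 plane (array([566.8, 175.9]), array([178.5, 128.3]), 84.04) z 0.018298921238631305
top dock 2654 plane (array([ 503.4, -222.2]), array([190.6, 146.1]), 9.39) z 0.054336634443244214
```

View pics/w1.png

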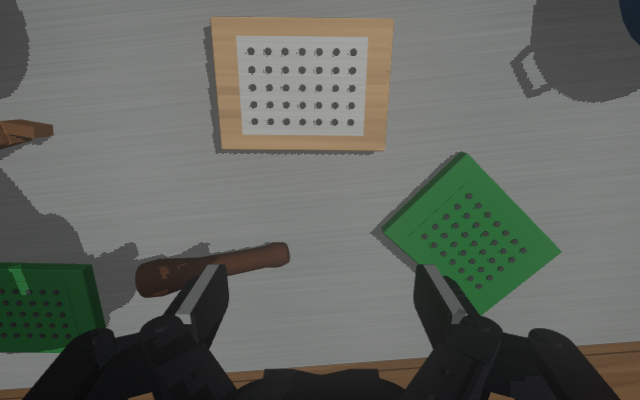

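The wrist view shows the grater with its plate at pixel (303,85), about 84°, at (0.567, 0.176). The far side is clear for the fingers: the pestle is at (215,268) and a green board at (472,235).

```bash
python3 - <<'E'
from h import *
print(row(.653,.167,.0,84.0))
E
```

```text
[-0.06, -1.86, 23.17, 0.0, 0.02, 0.53]
```

Emit:
{"fn": "jog_arm", "kwargs": {
  "targets": [
    [0,-1.8,4,0,0,0.5],
    [0,-1.8,8,0,0,0.5],
    [0,-1.8,12,0,0,0.5],
    [0,-1.8,16,0,0,0.5],
    [0,-1.8,20,0,0,0.5],
    [0,-1.8,22.5,0,0,0.5],
    [0,-1.8,23.3,0,0,0.5],
    [0,-1.8,23.3,0,0,0.5]
  ]
}}

```text
time_s: 3.3
position: [0.6519, 0.1671, -0.0034]
tool_rot: [[-0.994, 0.105, -0.004], [0.105, 0.995, -0.0], [0.004, -0.001, -1.0]]
ft_force: [-0.0, -0.4, 1.2]
grip_width: 0.0852
gripper_force: 0.0
```

Emit:
{"fn": "jog_arm", "kwargs": {
  "targets": [
    [0,0,0.2,0,0,0],
    [0,0,0.4,0,0,0],
    [0,0,0.5,0,0,0],
    [0,0,0.5,0,0,0]
  ]
}}

```text
time_s: 3.63
position: [0.6534, 0.167, -0.0054]
tool_rot: [[-0.994, 0.105, 0.002], [0.105, 0.994, 0.0], [-0.002, 0.0, -1.0]]
ft_force: [-0.1, 0.3, 0.4]
grip_width: 0.0858
gripper_force: 0.0
```

Emit:
{"fn": "jog_arm", "kwargs": {
  "targets": [
    [0.6,0,0,0,0,0],
    [1.2,0.05,0,0,0,0],
    [2.1,0.1,0,0,0,-1.1],
    [3.1,0.16,0,0,0,-2.2],
    [4.1,0.22,0,0,0,-3.4],
    [5.2,0.28,0,0,0,-4.7],
    [6.3,0.35,0,0,0,-6.0],
    [7.4,0.42,0,0,0,-7.5]
  ]
}}

```text
time_s: 4.3
position: [0.5792, 0.179, -0.0062]
tool_rot: [[-1.0, -0.027, 0.002], [-0.027, 1.0, 0.0], [-0.002, 0.0, -1.0]]
ft_force: [2.1, 0.1, -0.6]
grip_width: 0.0852
gripper_force: 0.8
```

```bash
python3 - <<'E'
from h import *
s=env.observe();print(s['ft_force'],s['position'],row(.516,.190,-.006,99.1))
d=grab('wrist'); o=segs(d,'wrist'); p,w=o['grater']; k=w[:,2]>.012; print(rect(world(d,p[k,0],p[k,1],.018)[:,:2]))
for r in env.regions_of('wrist','dock'): print(r['score'],r['pixels'].sum())
E
```

```text
[ 2.07002998  0.11750451 -0.58087339] [ 0.57922013  0.17903961 -0.00615283] [6.29, 1.26, -0.02, 0.0, 0.09, -7.57]
(array([518.9, 176.9]), array([177.3,  97.2]), -88.36)
```

Emit:
{"fn": "jog_arm", "kwargs": {
  "targets": [
    [1.0,0.2,0,0,0,-1.2],
    [2.0,0.4,0,0,0,-2.4],
    [3.0,0.6,0,0,0,-3.6],
    [4.0,0.8,0,0,0,-4.8],
    [5.0,1.0,0,0,0,-6.0],
    [5.6,1.15,0,0,0,-7.0],
    [6.0,1.2,0,0,0,-7.5],
    [6.0,1.2,0,0,0,-7.5]
  ]
}}

```text
time_s: 5.17
position: [0.5194, 0.1894, -0.0065]
tool_rot: [[-0.988, -0.156, 0.0], [-0.156, 0.988, 0.0], [-0.0, -0.0, -1.0]]
ft_force: [0.7, -0.7, 0.0]
grip_width: 0.0854
gripper_force: 0.0
```

Emit:
{"fn": "jog_arm", "kwargs": {
  "targets": [
    [-2,0,-1,0,0,0],
    [-3,0,-5,0,0,0],
    [-3,0,-9,0,0,0],
    [-3,0,-13,0,0,0],
    [-3,0,-17,0,0,0],
    [-3,0,-20,0,0,0]
  ]
}}

```text
time_s: 5.67
position: [0.5495, 0.1939, 0.1968]
tool_rot: [[-0.988, -0.155, 0.003], [-0.155, 0.988, 0.0], [-0.003, -0.0, -1.0]]
ft_force: [0.9, 0.1, 0.1]
grip_width: 0.0856
gripper_force: 0.0
```

```bash
python3 - <<'E'
from h import *
print(env.observe()['position'])
for n in('wrist','top'):
  d=grab(n); save(n+'2',d['frame'])
  for t,z in(('grater',.018),('dock',.056)):
    for r in env.regions_of(n,t):
      p=np.argwhere(r['pixels']); w=world(d,p[:,0],p[:,1]); k=w[:,2]>z-.006
      if k.sum()>50: print(n,t,k.sum(),rect(world(d,p[k,0],p[k,1],z)[:,:2]),'z',np.median(w[k,2]),p.min(0),p.max(0))
E
```

```text
[0.54954451 0.19389646 0.19679265]
wrist grater 26466 (array([452. , 177.7]), array([178.8, 114.8]), -80.97) z 0.018381956783753567 [  0 215] [136 421]
wrist grater 4597 (array([743.5, 322.4]), array([127.8,  94. ]), 41.16) z 0.018250037770102923 [289 345] [387 431]
wrist grater 2608 (array([ 809.1, -136.6]), array([142.,  41.]), -8.47) z 0.01743104922287117 [287   0] [383  37]
top grater 578 (array([451.4, 112.9]), array([127.1,  48.7]), 7.52) z 0.016921516848227736 [205 296] [247 315]
top grater 1681 (array([757.4, 362.6]), array([177.4, 128.9]), 43.01) z 0.01720468134151787 [ 97 196] [161 259]
top grater 1911 (array([ 801.7, -215. ]), array([179.2, 132. ]), 83.19) z 0.01646670688443619 [ 94 380] [140 439]
top grater 460 (array([294.1, 332.4]), array([126.7,  58.4]), -57.29) z 0.017121437404321482 [259 207] [283 248]
top grater 3289 (array([ 508.9, -212.4]), array([198.4, 185. ]), 9.28) z 0.05334977245351524 [173 377] [244 448]
top dock 2666 (array([ 506.8, -222.2]), array([189.5, 144.7]), 9.28) z 0.05419569477028996 [172 378] [244 447]
```

View pics/wrist2.png

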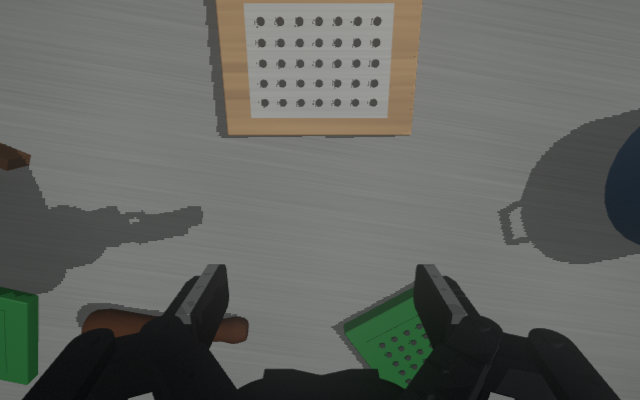

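The wrist view shows the grater's near long edge at row 135, columns 228–410. The grater has been rotated to 99° and sits near (0.4445, 0.1765). The top and wrist cameras disagree by about 5 mm, so I'll measure the dock with the wrist camera too.

```bash
python3 - <<'E'
from h import *
print(env.observe()['q'])
print(row(.495,-.13,.26,189.1))
E
```

```text
[ 7.80613326e+00  2.67877019e+01  7.28686809e+01 -8.85514357e-04
  8.05339163e+01 -9.11422623e+01]
[10.35, -31.15, -6.8, 0.15, -0.15, -90.15]
```

```bash
python3 - <<'E'
from h import *
print(row(.515,-.27,.28,9.1))
E
```

```text
[10.55, -45.29, -8.8, -0.15, -0.15, 89.85]
```

Emit:
{"fn": "jog_arm", "kwargs": {
  "targets": [
    [10.5,-45.3,-8.8,0,0,90],
    [10.5,-45.3,-8.8,0,0,90],
    [10.5,-45.3,-8.8,0,0,90],
    [10.5,-45.3,-8.8,0,0,90],
    [10.5,-45.3,-8.8,0,0,90],
    [10.5,-45.3,-8.8,0,0,90],
    [10.5,-45.3,-8.8,0,0,90],
    [10.5,-45.3,-8.8,0,0,90]
  ]
}}

```text
time_s: 6.63
position: [0.5249, -0.1346, 0.2541]
tool_rot: [[-0.66, 0.751, -0.003], [0.751, 0.66, 0.002], [0.003, -0.001, -1.0]]
ft_force: [2.1, -0.1, 0.5]
grip_width: 0.0855
gripper_force: 0.0
```

```bash
python3 - <<'E'
from h import *
print(row(.515,-.27,.28,9.1))
E
```

```text
[-9.51, -9.69, -2.61, -0.11, -0.15, 32.2]
```

Emit:
{"fn": "jog_arm", "kwargs": {
  "targets": [
    [-9.5,-9.7,-2.6,0,0,32.2],
    [-9.5,-9.7,-2.6,0,0,32.2],
    [-9.5,-9.7,-2.6,0,0,32.2],
    [-9.5,-9.7,-2.6,0,0,32.2],
    [-9.5,-9.7,-2.6,0,0,32.2],
    [-9.5,-9.7,-2.6,0,0,32.2],
    [-9.5,-9.7,-2.6,0,0,32.2]
  ]
}}

```text
time_s: 7.22
position: [0.5163, -0.268, 0.2799]
tool_rot: [[-0.167, 0.986, -0.002], [0.986, 0.167, 0.002], [0.002, -0.002, -1.0]]
ft_force: [0.4, 1.2, 0.3]
grip_width: 0.0853
gripper_force: 0.0
```

```bash
python3 - <<'E'
from h import *
print(env.observe()['position'])
d=grab('wrist'); save('wrist3',d['frame']); top=grab('top')
for n,d in(('wrist',d),('top',top)):
  for t,z in(('grater',.018),('dock',.056)):
    for r in env.regions_of(n,t):
      p=np.argwhere(r['pixels']); w=world(d,p[:,0],p[:,1]); k=w[:,2]>z-.006
      if k.sum()>50: print(n,t,k.sum(),rect(world(d,p[k,0],p[k,1],z)[:,:2]),'z',np.median(w[k,2]),p.min(0),p.max(0))
E
```

```text
[ 0.51629613 -0.26800487  0.27987595]
wrist grater 14870 (array([ 801.5, -216. ]), array([179.3, 137.2]), 83.27) z 0.0181633311704697 [ 73 473] [236 639]
wrist dock 22648 (array([ 508.1, -212.8]), array([188.8, 166.2]), 9.72) z 0.05572322924140033 [ 32 232] [193 412]
top grater 2092 (array([442.1, 177.6]), array([179.4, 130. ]), -81.12) z 0.017237336879364795 [204 252] [254 312]
top grater 2591 (array([249.7, 334.4]), array([179.9, 129.9]), -56.73) z 0.017333867059704744 [259 192] [329 266]
top grater 2058 (array([757.2, 360.9]), array([180.8, 129.5]), 42.06) z 0.01674271901718838 [ 96 193] [162 260]
top grater 1912 (array([ 801.7, -214.9]), array([179. , 131.5]), 82.96) z 0.016714650965740874 [ 94 380] [139 440]
top dock 1180 (array([ 536.8, -212.2]), array([172.8, 151.1]), -67.8) z 0.05426396635050956 [172 378] [242 435]
```

View pics/wrist3.png

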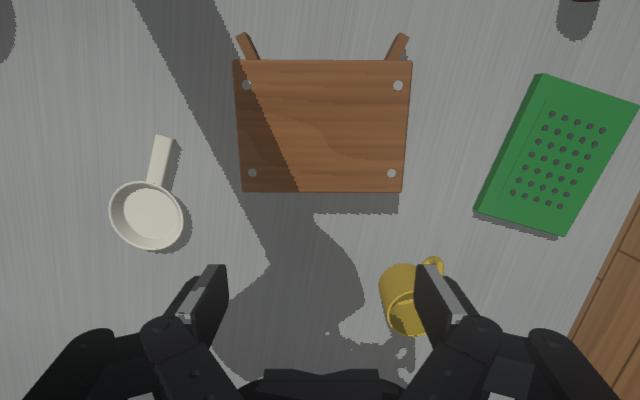

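The wrist view shows the dock top's corners near pixels (234,60), (411,61), (403,192) and (242,192). The cheeks are at (248,45) and (398,46). The spoon rest and cup are off to the sides.

```bash
python3 - <<'E'
from h import *
d=grab('wrist')
c=world(d,[60.,61,192,192],[234.,411,403,242],.056)[:,:2]; print(c.round(4).tolist())
e=lambda a,b:(round(float(np.hypot(*(b-a))),4),round(float(np.degrees(np.arctan2(*(b-a)[::-1]))),2))
print(e(c[0],c[1]),e(c[3],c[2]),e(c[2],c[1]),e(c[3],c[0]),c.mean(0))
r=env.regions_of('wrist','dock')[0]['pixels']; p=np.argwhere(r); w=world(d,p[:,0],p[:,1])
m=np.zeros(r.shape,np.uint8); k=w[:,2]>.052; m[tuple(p[k].T)]=1; m=cv2.morphologyEx(m,cv2.MORPH_OPEN,np.ones((25,25)))
p=np.argwhere(m); print(rect(world(d,p[:,0],p[:,1],.056)[:,:2]))
E
```

```text
[[0.4091, -0.169], [0.5909, -0.139], [0.6178, -0.2789], [0.4305, -0.3109]]
(0.1843, 9.36) (0.1901, 9.67) (0.1425, 100.9) (0.1435, 98.59) [ 0.51207347 -0.22445433]
(array([ 509.9, -224. ]), array([188.6, 142.2]), 9.66)
```

```bash
python3 - <<'E'
from h import *
print(row(.4245,.288,.12,9.5))
E
```

```text
[56.34, 0.12, 16.13, -0.0, 0.0, 0.03]
```

Emit:
{"fn": "jog_arm", "kwargs": {
  "targets": [
    [56.3,0.1,8,0,0,0],
    [56.3,0.1,8,0,0,0],
    [56.3,0.1,8,0,0,0],
    [56.3,0.1,8,0,0,0],
    [56.3,0.1,8,0,0,0],
    [56.3,0.1,8,0,0,0],
    [56.3,0.1,8,0,0,0],
    [56.3,0.1,8,0,0,0]
  ]
}}

```text
time_s: 8.28
position: [0.462, 0.0593, 0.2344]
tool_rot: [[-0.165, 0.986, 0.001], [0.986, 0.165, -0.0], [-0.0, 0.001, -1.0]]
ft_force: [1.2, -0.5, 0.4]
grip_width: 0.0854
gripper_force: 0.0
```

```bash
python3 - <<'E'
from h import *
print(row(.4245,.288,.1,9.5))
E
```

```text
[23.17, 0.06, 13.44, 0.04, 0.01, -0.02]
```

Emit:
{"fn": "jog_arm", "kwargs": {
  "targets": [
    [23,0,5,0,0,0],
    [23,0,5,0,0,0],
    [23,0,5,0,0,0],
    [23,0,5,0,0,0],
    [23,0,5,0,0,0],
    [23,0,5,0,0,0],
    [23,0,9,0,0,0],
    [23,0,13,0,0,0]
  ]
}}

```text
time_s: 8.95
position: [0.4251, 0.2864, 0.1046]
tool_rot: [[-0.168, 0.986, 0.005], [0.986, 0.168, 0.002], [0.001, 0.005, -1.0]]
ft_force: [1.4, 0.6, -0.7]
grip_width: 0.0856
gripper_force: 0.0
```

```bash
python3 - <<'E'
from h import *
print(row(.4245,.288,-.006,9.5))
d=grab('wrist')
for r in env.regions_of('wrist','grater'):
      p=np.argwhere(r['pixels']); w=world(d,p[:,0],p[:,1]); k=w[:,2]>.012
      if k.sum()>50: print(k.sum(),rect(world(d,p[k,0],p[k,1],.018)[:,:2]))
E
```

```text
[0.16, -0.09, 11.06, 0.3, -0.06, 0.19]
129 (array([651.9, 342.3]), array([22.8,  4.9]), -62.95)
38526 (array([259.9, 326.7]), array([158. , 133.2]), -56.62)
```

Emit:
{"fn": "jog_arm", "kwargs": {
  "targets": [
    [0.2,0,3,0,0,0],
    [0.2,0,6,0,0,0],
    [0.2,0,9,0,0,0],
    [0.2,0,10.5,0,0,0],
    [0.2,0,10.8,0,0,0],
    [0.2,0,10.8,0,0,0]
  ]
}}

```text
time_s: 9.55
position: [0.4254, 0.2864, -0.0026]
tool_rot: [[-0.164, 0.986, 0.001], [0.986, 0.164, 0.0], [0.0, 0.001, -1.0]]
ft_force: [-0.6, 0.1, -0.5]
grip_width: 0.0853
gripper_force: 0.0
```

Emit:
{"fn": "jog_arm", "kwargs": {
  "targets": [
    [-0.5,0,0,0,0,0],
    [-1.2,0,0,0,0,0],
    [-2.0,0,0,0,0,0],
    [-3.0,0,0,0,0,0],
    [-4.0,0,0,0,0,0],
    [-5.0,0,0,0,0,0],
    [-6.0,0,0,0,0,0],
    [-7.0,0,0,0,0,0]
  ]
}}

```text
time_s: 10.22
position: [0.4362, 0.2161, -0.0035]
tool_rot: [[-0.164, 0.986, -0.0], [0.986, 0.164, 0.0], [0.0, -0.0, -1.0]]
ft_force: [0.4, 3.0, 1.1]
grip_width: 0.0856
gripper_force: 1.5
```

Emit:
{"fn": "jog_arm", "kwargs": {
  "targets": [
    [-1,0,0,0,0,0],
    [-2,0,0,0,0,0],
    [-3,0,0,0,0,0],
    [-4,0,0,0,0,0],
    [-5,0,0,0,0,0],
    [-6.0,0,0,0,0,0],
    [-6.7,0,0,0,0,0],
    [-7.0,0,0,0,0,0]
  ]
}}

```text
time_s: 10.88
position: [0.4477, 0.1471, -0.0037]
tool_rot: [[-0.164, 0.987, -0.0], [0.987, 0.164, -0.0], [-0.0, -0.0, -1.0]]
ft_force: [-0.0, 2.8, 0.5]
grip_width: 0.0854
gripper_force: 1.3
```

```bash
python3 - <<'E'
from h import *
d=grab('top'); save('top4',d['frame'])
for n in('top','scene'):
 if n=='scene': d=grab(n)
 for t,z in(('grater',.018),('dock',.056)):
    for r in env.regions_of(n,t):
      p=np.argwhere(r['pixels']); w=world(d,p[:,0],p[:,1]); k=w[:,2]>z-.006
      if k.sum()>50: print(n,t,k.sum(),rect(world(d,p[k,0],p[k,1],z)[:,:2]))
s=env.observe();p=s['position'];a=np.radians(9.5);v=p[:2]-[.5096,-.221]
print(p,'s',v@[-np.sin(a),np.cos(a)],'lat',v@[np.cos(a),np.sin(a)])
E
```

```text
top grater 1557 (array([466.6,  26.1]), array([131. , 130.3]), -80.5)
top grater 2086 (array([756.6, 360.3]), array([182.5, 129.7]), 42.06)
top grater 1919 (array([ 802.5, -215.1]), array([179.8, 130.4]), 83.19)
top dock 2665 (array([ 506.8, -221.4]), array([189.5, 146.5]), 9.43)
scene grater 3514 (array([761.9, 361.6]), array([185.6, 130. ]), 42.18)
scene grater 1821 (array([255.3, 334.8]), array([179.4, 139.9]), -56.44)
scene grater 1058 (array([469.1,  51.8]), array([183.4, 134.1]), -80.98)
scene grater 1389 (array([ 808. , -213.8]), array([188. , 128.9]), 83.25)
scene dock 1231 (array([ 508.3, -190.1]), array([211.8, 192.4]), -80.35)
[ 0.44750721  0.14839479 -0.00366591] s 0.3745770273248803 lat -0.00027350013972746097
```

View pics/top4.png

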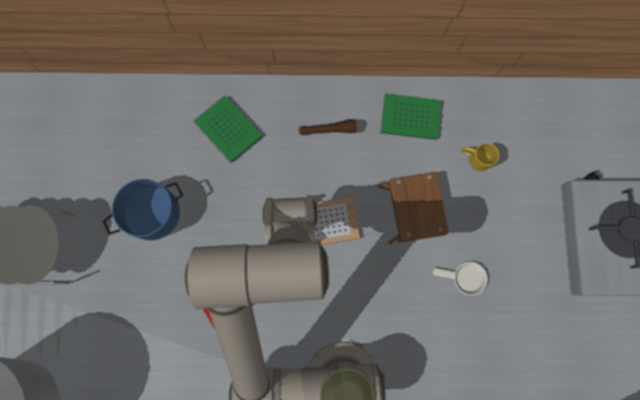

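The top view shows the grater at (335,220), aligned with the slot (lateral error about 1 mm, angle within 0.2°). Everything else is where it was. I'll keep pushing.

Emit:
{"fn": "jog_arm", "kwargs": {
  "targets": [
    [-1,0,0,0,0,0],
    [-2,0,0,0,0,0],
    [-3,0,0,0,0,0],
    [-4,0,0,0,0,0],
    [-5,0,0,0,0,0],
    [-6.0,0,0,0,0,0],
    [-7,0,0,0,0,0],
    [-8,0,0,0,0,0]
  ]
}}

```text
time_s: 11.85
position: [0.4608, 0.0681, -0.0036]
tool_rot: [[-0.164, 0.986, -0.0], [0.986, 0.164, -0.0], [0.0, -0.0, -1.0]]
ft_force: [-0.4, 1.7, -1.6]
grip_width: 0.0855
gripper_force: 0.7
```

Emit:
{"fn": "jog_arm", "kwargs": {
  "targets": [
    [-0.8,0,0,0,0,0],
    [-1.6,0,0,0,0,0],
    [-2.4,0,0,0,0,0],
    [-3.2,0,0,0,0,0],
    [-4,0,0,0,0,0],
    [-4.8,0,0,0,0,0],
    [-5.6,0,0,0,0,0],
    [-6.4,0,0,0,0,0]
  ]
}}

```text
time_s: 12.52
position: [0.4714, 0.0054, -0.0036]
tool_rot: [[-0.165, 0.986, -0.0], [0.986, 0.165, 0.0], [0.0, -0.0, -1.0]]
ft_force: [-0.7, 1.0, -1.0]
grip_width: 0.0857
gripper_force: 0.7
```

Emit:
{"fn": "jog_arm", "kwargs": {
  "targets": [
    [-0.8,0,0,0,0,0],
    [-1.6,0,0,0,0,0],
    [-2.4,0,0,0,0,0],
    [-3.2,0,0,0,0,0],
    [-4,0,0,0,0,0],
    [-4.8,0,0,0,0,0],
    [-5.4,0,0,0,0,0],
    [-6,0,0,0,0,0]
  ]
}}

```text
time_s: 13.18
position: [0.4813, -0.0537, -0.0036]
tool_rot: [[-0.164, 0.986, -0.0], [0.986, 0.164, 0.0], [0.0, -0.0, -1.0]]
ft_force: [-0.6, 1.7, -1.3]
grip_width: 0.0854
gripper_force: 0.9
```

```bash
python3 - <<'E'
from h import *
s=env.observe();p=s['position'];a=np.radians(9.5);v=p[:2]-[.5096,-.221]
print(p,s['ft_force'],'s',v@[-np.sin(a),np.cos(a)],'lat',v@[np.cos(a),np.sin(a)])
E
```

```text
[ 0.48125392 -0.05368128 -0.00358315] [-0.63127018  1.74598239 -1.26916858] s 0.16970250265547718 lat -0.0003417799647065804
```

33 mm remain. I'll push the last stretch slowly and watch the force.

Emit:
{"fn": "jog_arm", "kwargs": {
  "targets": [
    [-0.5,0,0,0,0,0],
    [-1,0,0,0,0,0],
    [-1.5,0,0,0,0,0],
    [-1.9,0,0,0,0,0],
    [-2.2,0,0,0,0,0],
    [-2.5,0,0,0,0,0],
    [-2.7,0,0,0,0,0],
    [-2.8,0,0,0,0,0]
  ]
}}

```text
time_s: 13.85
position: [0.4858, -0.0808, -0.0036]
tool_rot: [[-0.165, 0.986, -0.0], [0.986, 0.165, -0.0], [0.0, -0.0, -1.0]]
ft_force: [0.3, 1.8, -0.4]
grip_width: 0.0853
gripper_force: 0.9
```

Emit:
{"fn": "jog_arm", "kwargs": {
  "targets": [
    [-0.1,0,0,0,0,0],
    [-0.2,0,0,0,0,0],
    [-0.3,0,0,0,0,0],
    [-0.4,0,0,0,0,0]
  ]
}}

```text
time_s: 14.18
position: [0.4864, -0.0846, -0.0036]
tool_rot: [[-0.165, 0.986, -0.0], [0.986, 0.165, 0.0], [0.0, -0.0, -1.0]]
ft_force: [0.1, 1.3, 0.2]
grip_width: 0.0855
gripper_force: 0.9
```

Emit:
{"fn": "jog_arm", "kwargs": {
  "targets": [
    [-0.1,0,0,0,0,0],
    [-0.2,0,0,0,0,0],
    [-0.2,0,0,0,0,0]
  ]
}}

```text
time_s: 14.43
position: [0.4868, -0.0868, -0.0036]
tool_rot: [[-0.165, 0.986, 0.0], [0.986, 0.165, -0.0], [-0.0, 0.0, -1.0]]
ft_force: [0.1, 1.1, -0.3]
grip_width: 0.0853
gripper_force: 0.3
```

Emit:
{"fn": "jog_arm", "kwargs": {
  "targets": [
    [-0.1,0,0,0,0,0],
    [-0.2,0,0,0,0,0],
    [-0.3,0,0,0,0,0]
  ]
}}

```text
time_s: 14.68
position: [0.4871, -0.0892, -0.0036]
tool_rot: [[-0.164, 0.986, -0.0], [0.986, 0.164, 0.001], [0.001, -0.0, -1.0]]
ft_force: [0.6, 10.9, 1.7]
grip_width: 0.0857
gripper_force: 5.3
```

Emit:
{"fn": "jog_arm", "kwargs": {
  "targets": [
    [-0.1,0,0,0,0,0],
    [-0.2,0,0,0,0,0],
    [-0.2,0,0,0,0,0]
  ]
}}

```text
time_s: 14.93
position: [0.4871, -0.0893, -0.0036]
tool_rot: [[-0.164, 0.986, -0.001], [0.986, 0.164, 0.004], [0.004, -0.0, -1.0]]
ft_force: [2.2, 17.1, 3.1]
grip_width: 0.0853
gripper_force: 8.1
```

The force rose to 17 N with no further travel, so the grater is against the back. I'll back off, lift, and look.

Emit:
{"fn": "jog_arm", "kwargs": {
  "targets": [
    [0.4,0,0,0,0,0],
    [2,0,0,0,0,0],
    [5,0,0,0,0,0],
    [6,0,-4,0,0,0],
    [6,0,-8,0,0,0],
    [6,0,-12,0,0,0],
    [6,0,-16,0,0,0],
    [6,0,-20,0,0,0]
  ]
}}

```text
time_s: 15.6
position: [0.4774, -0.0324, 0.1988]
tool_rot: [[-0.165, 0.986, 0.001], [0.986, 0.165, -0.001], [-0.001, 0.001, -1.0]]
ft_force: [0.4, -0.0, 0.1]
grip_width: 0.0855
gripper_force: 0.0
```

Emit:
{"fn": "jog_arm", "kwargs": {
  "targets": [
    [-18,0,-4,0,0,0],
    [-18,0,-4,0,0,0],
    [-18,0,-4,0,0,0],
    [-18,0,-4,0,0,0],
    [-18,0,-4,0,0,0],
    [-18,0,-4,0,0,0],
    [-18,0,-4,0,0,0],
    [-18,0,-4,0,0,0]
  ]
}}

```text
time_s: 16.27
position: [0.5071, -0.2092, 0.2361]
tool_rot: [[-0.165, 0.986, -0.001], [0.986, 0.165, 0.0], [0.0, -0.001, -1.0]]
ft_force: [0.4, 0.4, 0.2]
grip_width: 0.0855
gripper_force: 0.0
```

```bash
python3 - <<'E'
from h import *
d=grab('wrist'); save('wrist5',d['frame']); t=grab('top')
a=np.radians(9.5)
for n,d in(('wrist',d),('top',t)):
 for o in ('grater','dock','pot','cup','pestle','spoon_rest'):
  for r in env.regions_of(n,o)[:4]:
   p=np.argwhere(r['pixels']); w=world(d,p[:,0],p[:,1])
   if o=='grater':
     k=w[:,2]>.012
     if k.sum()<30: continue
     q=world(d,p[k,0],p[k,1],.018)[:,:2]; s=(q-[.5096,-.221])@[-np.sin(a),np.cos(a)]
     print(n,o,round(r['score'],2),rect(q),'s',np.percentile(s,[1,99.5]).round(4))
   else: print(n,o,round(r['score'],2),np.median(w,0).round(3))
E
```

```text
wrist grater 0.84 (array([ 494.8, -126. ]), array([128.2,  55.7]), 9.49) s [0.0694 0.1231]
wrist grater 0.7 (array([ 800.5, -215.7]), array([178.8, 139.1]), 83.28) s [-0.1358  0.0539]
wrist dock 0.81 [ 0.508 -0.212  0.056]
wrist cup 0.95 [ 0.652 -0.41   0.037]
wrist pestle 0.82 [ 0.753 -0.026  0.04 ]
wrist spoon_rest 0.77 [ 0.302 -0.374  0.008]
top grater 0.95 (array([756.5, 360.4]), array([182.4, 129.8]), 42.17) s [0.4437 0.625 ]
top grater 0.94 (array([ 802.4, -215.3]), array([179.3, 130.8]), 83.1) s [-0.1347  0.052 ]
top grater 0.77 (array([ 493.7, -124.9]), array([126.4,  58.3]), 9.86) s [0.0691 0.1259]
top grater 0.62 (array([249.6, 334.3]), array([179.8, 129.8]), -56.82) s [0.4966 0.6877]
top dock 0.59 [ 0.571 -0.155  0.052]
top pot 0.63 [0.495 0.597 0.009]
top pestle 0.57 [0.755 0.026 0.032]
top spoon_rest 0.91 [ 0.301 -0.373  0.007]
```

View pics/wrist5.png

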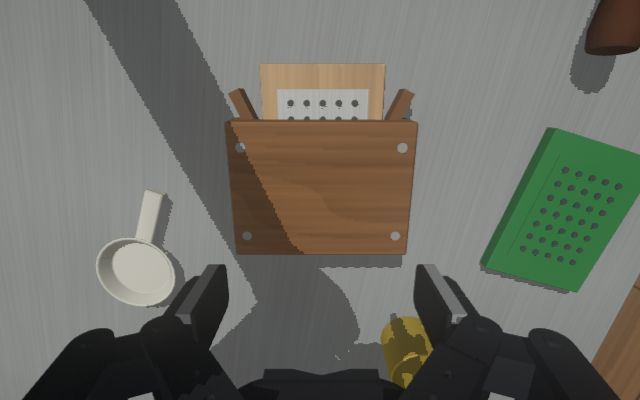

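The grater is in the slot: it shows at (322,92) between the cheeks, about 55 mm sticks out as expected, and nothing else has moved. I'll hand it in.

```bash
python3 -c "
from rig import env
print(env.close_job())"
```

```text
the job is handed in; nothing more can be done
None
```

The wooden grater lies in the dock slot, short end first and against the back with about 55 mm sticking out, nothing else visibly moved, and the job was handed in at about 16 s.

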